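Fish the pacifier out from under the riser with a reacher

ROBOT

A 6-joint arm with a two-finger parallel gripper is mounted at the origin on the work surface. World frame = base frame: x ahead of the robot, y to its left, z up, the work surface at z = 0. Lengths are in m, angles in rad, forces in N, time in s.
With the tool pointing down it reaches from about 0.275 to 0.725 m from the base axis. Payload 15.9 kg.
Tool frame: the origin (TCP) lies between the finger pads; the fingertips stand manip.tcp_to_tips ahead of it and the grasp point (between the pads) lies 2 mm behind it (manip.tcp_to_tips is the distance from the TCP to the fingertips, in m); z points along the fingers, y is the direction in which the jaws open and shut (so a half turn about z gives the same grasp; the last joint's range is limited). The gripper opens to 85 mm and grips with 20 to 120 N. Pads are 22 mm wide; open, the fingers measure 114 mm over their backs; the gripper's body (76 mm by 85 mm) begins 54 mm behind the grasp point. The pads swing forward as they close: fully open they stand 13 mm farther back than shut.
Start: joints at [-1.317, 0.213, -0.034, 1.323, 0, 1.571], TCP at [0.126, -0.484, 0.248] pointing down, gripper open.
Joint ranges: [-2.98, 2.98], [-0.74, 1.72], [-1.14, 1.35], [-2.1, 2.04], [-1.57, 1.44], [-3.14, 3.14]. Speed limits (rad/s): [1.89, 1.89, 2.39, 2.57, 3.14, 3.14].

INTERFACE

Orientations are given as a 3x3 rotation matrix whose columns are the frame's x, y, z axes.
In Python, from cell import manip, eyes gives the robot as it stands.
- The arm moves only by the tool drive_tool, never from a script. Its argument "targets" is a list of rows, each an object of numbers: "gripper": the closure, from 0 (fully open) to 1 (shut); "tx", "ty", "tz": the shift along the tool's x, y, z in m; "wx", "wy", "wz": the turn, a rotation vector about the tool's x, y, z in rad. A call has 1 to 20 rows; each row is the pose to reach, as a shift and turn from the pose commanded when the call began, along the tool's axes at that moment; what a row does not reach only later rows make up. A row lasts 1/10 s, in which the tool goes at most 50 mm and 8.59 degrees, less where a joint would pass 70% of its speed; a pose out of reach is approached as far as the arm can. A call with a gripper value outside its range is refused whole. The fingers move at their own pace and stop on an object; "newtons" is the grip in N (left out, the last holds). Time passes only in rows, so rows that repeat a pose let the fingers close. It gives the time, the measured TCP pose, the force and the opening at its end, in the units of the state.
- manip.state(): the state, without advancing time (a new reading comes with each control period).
- eyes.grab_frame(name): name is "scene" or "top" or "wrist"; returns a dict with "frame" (384x512x3 uint8, red, green, blue), "fx", "fy", "cx", "cy" (pixels), "R" (3x3) and "t" (3): a world point X has camera coordinates R X + t. Camera axes: x right, y down, z forward; pixel columns grow to the right and rows downward; lengths in m; the calibration is good to about 2 mm. The wrist camera is an equidistant fisheye: a pixel r from the principal point sees the ray r / f radians off the axis. A picture is of the moment at which its call begins. There is no depth.
- manip.sign_off(): hands the job in, once; it reports no verdict.
The state is a dict: "t": time; "joint_positions": joint angles; "qvel": joint speeds; "joint_torque": joint torques, N m; "eef_pos": TCP position; "eef_rot": TCP orientation; "force": force on the tool from outside, world axes, zero at the start; "moment": the same for the moment, N m; "opening": opening from 0.0 (shut) to 1.0 (fully open).
Only numpy, scipy, OpenCV 4.12 (cv2) and the standard library are available. Lean on these libraries where they do the work, as an engineer would, in place of code of your own. Each camera call takes 0.05 s, during which the arm holds its last target.

TASK

A pacifier stands under the low clear riser on the dresser, too far in for a hand. Take the reacher by its grip and trigger, slide its open jaws in around the pacifier, squeeze the trigger so they close on it there, and draw it out of the riser's front between the closed jaws until it stands about 10 cm in front of the riser. Then let go, leaving the pacifier standing nipple up and the reacher on its foot, without touching the pacifier by hand or shifting the flat tin that is also under the riser.

Things in the scene. Friction and masses are not known exactly. Their poses are not given: they have to be found in the camera images.
- reacher_grip (a point): Reacher (grabber tool), 0.25 kg, level on a weighted flat foot (115 x 70 mm), balanced at the grip. At its rear stand a light pistol grip and, ahead of it, a black trigger: 26 mm wide, 24 to 90 mm above the dresser, 56 mm from grip's rear face to trigger's front face. This point: midway between those faces, 58 mm up. Grasp from above, fingers closing along the shaft. x: along shaft to the jaws, y left, z up. Parts ahead of the trigger are under 30 mm high.
- reacher_jaws (a point): Where the item belongs between the reacher's two parallel jaws: midway, 214 mm ahead of reacher_grip, 15 mm up; same axes. Jaw housing (118 mm wide) ends 36 mm behind this point, jaw tips 38 mm ahead of it. Jaws: 4 to 26 mm above the dresser, 90 mm apart inside (106 outside) when released; the opening shrinks 4 mm per mm of trigger. Squeezing moves the whole reacher forward by half the trigger travel.
- reacher_trigger (a joint): Trigger travel towards the grip in m: 0 released (spring-returned, 10 N), 0.016 fully squeezed (14 N). With the gripper opened to 52 mm it reads 0.004: the tool is held and the jaws are still 74 mm apart. Jaws closed on the pacifier's 42 mm shield stop it at about 0.012 (fingers 44 mm apart).
- pacifier_mid (a point): Pacifier under the riser, upright, nipple up: round shield 42 mm across, rim 9 to 16 mm above the dresser, 28 mm knob below, 18 mm nipple above, 39 mm high in all, 30 g. This point: on its upright axis at the middle of the shield, 12.5 mm up. A spare of the same shape, on the tray, is not meant.
- riser_mouth (a point): Riser, a fixed bridge of clear acrylic, jar and ring dish on top: 160 mm deep, 350 wide, 70 clear height, board and side panels 8 thick, open front and back. This point: on the dresser, middle of the front edge. x: from the front straight in under it, y: left along the front, z up. Pacifier and tin stand about 75 mm in, about 70 mm to either side of the middle; the sides vary.
- tin_mid (a point): Bystander: flat round metal tin, 44 mm across, 20 mm high, also under the riser. This point: its centre, 10 mm up. Leave it where it is.

How it is judged:
By the outcome, as a careful person would: the job done as asked, in the order asked, and still so for the second after the job is handed in, with the robot touching nothing.
It also fails if it takes over 40 s, if anything falls off the work surface, if the arm or the gripper's body presses on something with over 40 N, if the wrist force passes 120 N, or if a joint passes its speed limit or range.

## Working session

There is one attempt and no reset: what is moved stays moved. The work goes in short steps, Python scripts to look and compute and a tool call to move; the robot and the scene stay as the last step left them, time stands still between calls to the robot, and variables do not carry over. Pictures are saved under pics/ and viewed, and the job is handed in when it is done.

Besides the shell and the picture viewer there is one more tool, called as name([rows], argument=value, ...), one row to a line, values as JSON. drive_tool: Moves the arm, as the interface text tells. Its arguments: {"type":"object","properties":{"targets":{"type":"array","items":{"type":"object","properties":{"gripper":{"type":"number"},"tx":{"type":"number"},"ty":{"type":"number"},"tz":{"type":"number"},"wx":{"type":"number"},"wy":{"type":"number"},"wz":{"type":"number"}}}},"newtons":{"type":"number"}},"required":["targets"]}

```bash
mkdir -p pics; ls
cat > h.py <<'E'
from cell import manip, eyes
import numpy as np, cv2, pickle, sys
def grab(n,tag):
    f=eyes.grab_frame(n); pickle.dump(f,open(f'pics/{tag}.pkl','wb'))
    cv2.imwrite(f'pics/{tag}.png',f['frame'][:,:,::-1]); return f
def load(tag): return pickle.load(open(f'pics/{tag}.pkl','rb'))
def ray(f,u,v,fish=False):
    R=np.array(f['R']);t=np.array(f['t'])
    x=(u-f['cx'])/f['fx'];y=(v-f['cy'])/f['fy']
    if fish:
        r=np.hypot(x,y);d=np.array([x/r*np.sin(r),y/r*np.sin(r),np.cos(r)]) if r>1e-9 else np.array([0,0,1.])
    else: d=np.array([x,y,1.])
    d=R.T@d; return -R.T@t, d/np.linalg.norm(d)
def onz(f,u,v,z,fish=False):
    o,d=ray(f,u,v,fish); return o+d*(z-o[2])/d[2]
def proj(f,X):
    c=np.array(f['R'])@np.array(X)+np.array(f['t']); return f['fx']*c[0]/c[2]+f['cx'],f['fy']*c[1]/c[2]+f['cy']
def tri(rs):
    A=np.zeros((3,3));b=np.zeros(3)
    for o,d in rs:
        P=np.eye(3)-np.outer(d,d);A+=P;b+=P@o
    X=np.linalg.solve(A,b); return X,[np.linalg.norm((np.eye(3)-np.outer(d,d))@(X-o)) for o,d in rs]
E
python3 - <<'E'
from h import *
for n in ['scene','top','wrist']:
    f=grab(n,n+'0'); print(n,f['fx'],f['cx'],f['cy'],-np.array(f['R']).T@f['t']); print(np.round(f['R'],3))
s=manip.state();print(s['t'],s['eef_pos'],np.round(s['eef_rot'],3),s['opening'],manip.tcp_to_tips)
E
```

```text
pics
scene 490.3147872412129 255.98025791230418 195.73171987058714 [ 0.89520199 -0.53611405  0.65559243]
[[ 0.86   0.51   0.009]
 [ 0.335 -0.553 -0.763]
 [-0.384  0.659 -0.647]]
top 431.9056920583655 252.99366797944364 191.7570322501011 [0.33156332 0.07255879 1.03627419]
[[-0.096 -0.995 -0.005]
 [-0.967  0.095 -0.237]
 [ 0.236 -0.018 -0.972]]
wrist 297.3186396354542 259.52916950078117 193.8268789586764 [ 0.20144818 -0.46398337  0.37411213]
[[ 0.252 -0.968 -0.002]
 [-0.922 -0.24   0.305]
 [-0.295 -0.075 -0.952]]
0.15 [ 0.12549236 -0.48374754  0.24794416] [[ 0.968  0.251 -0.   ]
 [ 0.251 -0.968  0.001]
 [ 0.    -0.001 -1.   ]] 1.0028250230438835 0.017
```

View pics/scene0.png

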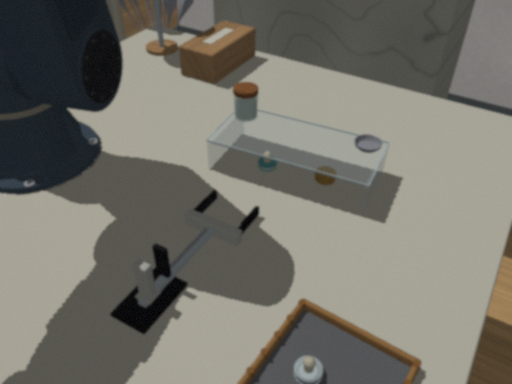

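View pics/top0.png

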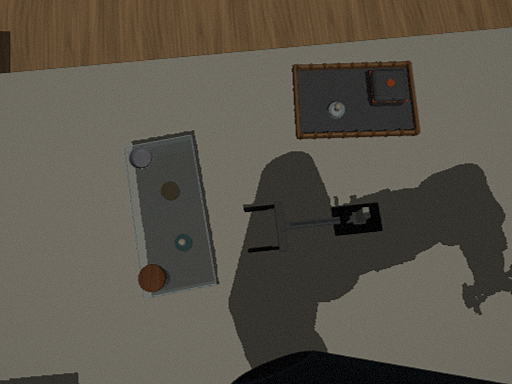

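View pics/wrist0.png

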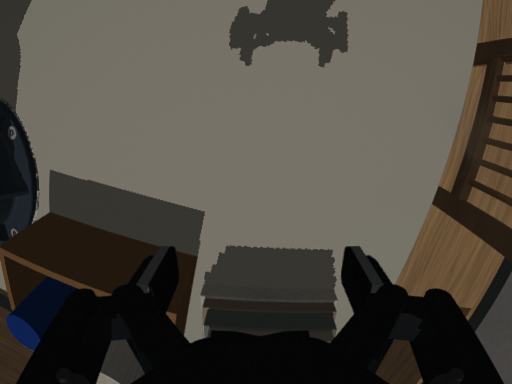

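Scene: teal pacifier at about (267,162), tin at (325,176), and reacher with light grip (147,283) and black trigger (161,262). Top: pacifier at (184,242), tin at (170,190), jaws at the left of the reacher (245–285, 205–252). I'll look closer.

Run:
```python
from h import *
def crop(tag,x0,y0,w,h,s,out):
    im=load(tag)['frame'][y0:y0+h,x0:x0+w,::-1]
    im=np.clip(im.astype(float)*1.6,0,255).astype(np.uint8)
    cv2.imwrite(f'pics/{out}.png',cv2.resize(im,None,fx=s,fy=s,interpolation=cv2.INTER_CUBIC))
crop('top0',110,120,160,120+65,4//1 if False else 3,'c1')
crop('top0',235,180,155,85,5,'c2')
crop('scene0',200,70,195,140,4,'c3')
crop('scene0',100,180,170,150,4,'c4')
```

```text
(no output)
```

View pics/c1.png

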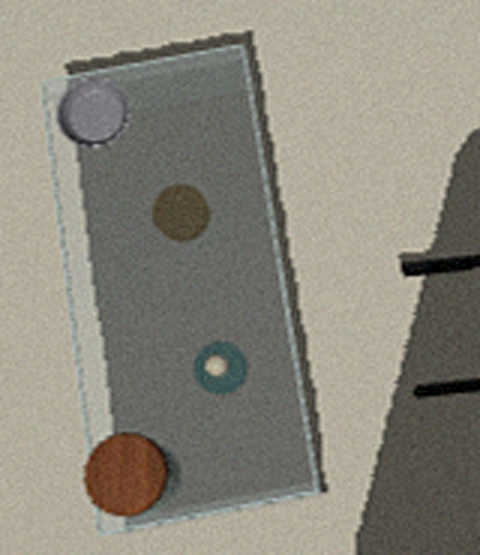

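View pics/c2.png

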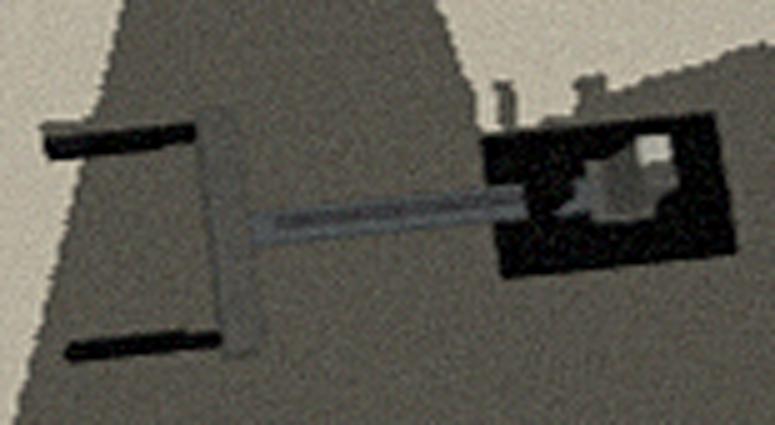

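View pics/c3.png

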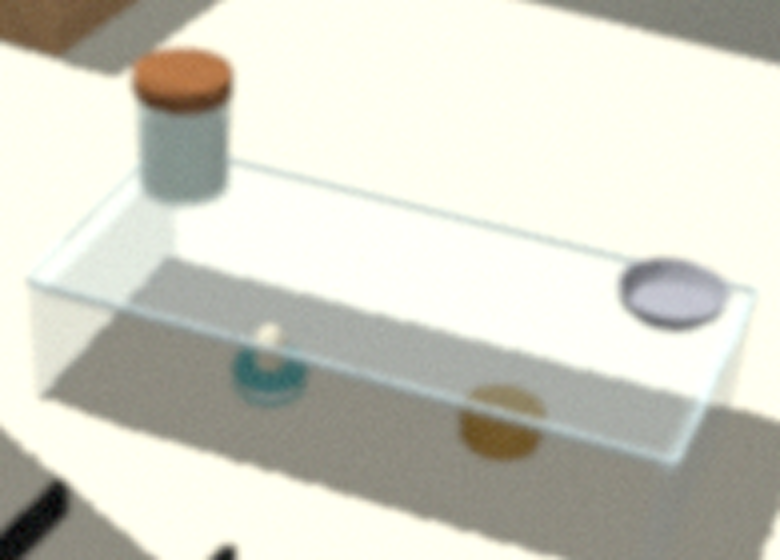

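View pics/c4.png

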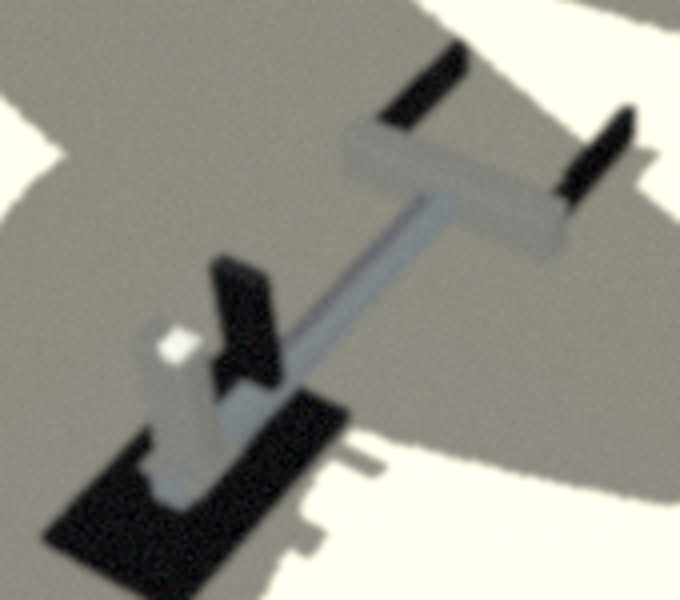

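Run:
```python
from h import *
T=load('top0');S=load('scene0')
def P(f,off,s,U,V): return ((U+.5)/s-.5+off[0],(V+.5)/s-.5+off[1])
t1=lambda U,V:P(T,(110,120),3,U,V)
t2=lambda U,V:P(T,(235,180),5,U,V)
s3=lambda U,V:P(S,(200,70),4,U,V)
s4=lambda U,V:P(S,(100,180),4,U,V)
def tr(n,a,b):
    X,e=tri([ray(T,*a),ray(S,*b)]);print(n,np.round(X,4),np.round(e,4))
tr('grip white',t2(655,148),s4(180,345))
tr('jawR tip top',t2(45,145),s4(630,108))
tr('jawL tip top',t2(68,350),s4(461,42))
tr('pac nipple',t1(216,366),s3(268,334))
tr('tin top',t1(181,212),s3(502,408))
tr('riser front near(robot) corner top',t1(318,491),s3(33,284))
tr('riser front far corner top',t1(244,47),s3(674,460))
tr('riser back far',t1(44,82),s3(752,291))
for n,f,q,z in [('pac top',T,t1(220,367),.0125),('pac sc',S,s3(270,365),.0125),('tin top',T,t1(181,212),.01),
 ('foot c1',T,t2(484,137),.006),('foot c2',T,t2(715,113),.006),('foot c3',T,t2(736,250),.006),('foot c4',T,t2(503,278),.006),
 ('sfoot a',S,s4(45,538),.0),('sfoot c',S,s4(348,412),.0),
 ('jawR tip',T,t2(45,145),.026),('jawL tip',T,t2(68,350),.026),('house R',T,t2(198,110),.028),('house L',T,t2(225,352),.028),
 ('RF near',T,t1(318,491),.078),('RF far',T,t1(244,47),.078),('RB far',T,t1(44,82),.078),('RB near',T,t1(102,533),.078)]:
    print(n,np.round(onz(f,*q,z),4))
```

```text
grip white [ 0.4977 -0.19    0.0898] [0.001 0.001]
jawR tip top [0.5385 0.0807 0.024 ] [0.0002 0.0002]
jawL tip top [0.4403 0.0791 0.0245] [0.0005 0.0005]
pac nipple [0.4728 0.2313 0.0353] [0.0009 0.0009]
tin top [0.6026 0.255  0.0206] [0.0014 0.0014]
riser front near(robot) corner top [0.3701 0.1573 0.0743] [0.002 0.002]
riser front far corner top [0.7155 0.188  0.0788] [0.0009 0.0009]
riser back far [0.7007 0.3448 0.0786] [0.0005 0.0005]
pac top [0.4742 0.2313 0.0125]
pac sc [0.4735 0.2352 0.0125]
tin top [0.6042 0.256  0.01  ]
foot c1 [ 0.5252 -0.1322  0.006 ]
foot c2 [ 0.526  -0.2458  0.006 ]
foot c3 [ 0.4585 -0.2447  0.006 ]
foot c4 [ 0.456  -0.1316  0.006 ]
sfoot a [ 0.4566 -0.2412  0.    ]
sfoot c [ 0.5216 -0.1265  0.    ]
jawR tip [0.5379 0.0806 0.026 ]
jawL tip [0.4398 0.0788 0.026 ]
house R [0.5474 0.0062 0.028 ]
house L [0.4316 0.0062 0.028 ]
RF near [0.3684 0.1557 0.078 ]
RF far [0.715  0.1876 0.078 ]
RB far [0.7014 0.3453 0.078 ]
RB near [0.3539 0.3126 0.078 ]
```

Measurements agree with the given sizes: jaw opening about 98 mm centre to centre, jaw tops at 24 mm, riser top at 78 mm and front width 348 mm. The grip should be near (0.490,-0.172) with the heading about +y. I'll move above it and look with the wrist camera.

drive_tool([
  {"tx": 0.4316, "ty": -0.2104, "tz": 0.048, "wz": 0.245, "gripper": 0},
  {"tx": 0.4316, "ty": -0.2104, "tz": 0.048, "wz": 0.245, "gripper": 0},
  {"tx": 0.4316, "ty": -0.2104, "tz": 0.048, "wz": 0.245, "gripper": 0},
  {"tx": 0.4316, "ty": -0.2104, "tz": 0.048, "wz": 0.245, "gripper": 0},
  {"tx": 0.4316, "ty": -0.2104, "tz": 0.048, "wz": 0.245, "gripper": 0},
  {"tx": 0.4316, "ty": -0.2104, "tz": 0.048, "wz": 0.245, "gripper": 0},
  {"tx": 0.4316, "ty": -0.2104, "tz": 0.048, "wz": 0.245, "gripper": 0},
  {"tx": 0.4316, "ty": -0.2104, "tz": 0.048, "wz": 0.245, "gripper": 0},
  {"tx": 0.4316, "ty": -0.2104, "tz": 0.048, "wz": 0.245, "gripper": 0},
  {"tx": 0.4316, "ty": -0.2104, "tz": 0.048, "wz": 0.245, "gripper": 0},
  {"tx": 0.4316, "ty": -0.2104, "tz": 0.048, "wz": 0.245, "gripper": 0},
  {"tx": 0.4316, "ty": -0.2104, "tz": 0.048, "wz": 0.245, "gripper": 0},
  {"tx": 0.4316, "ty": -0.2104, "tz": 0.048, "wz": 0.245, "gripper": 0},
  {"tx": 0.4316, "ty": -0.2104, "tz": 0.048, "wz": 0.245, "gripper": 0},
  {"tx": 0.4316, "ty": -0.2104, "tz": 0.048, "wz": 0.245, "gripper": 0},
])

```text
$.targets[0]: bad value
```

Run:
```python
from h import *
f=grab('wrist','w1'); s=manip.state();print(s['t'],s['eef_pos'],np.round(s['eef_rot'],3),s['force'])
im=np.clip(f['frame'].astype(float)*1.8,0,255).astype(np.uint8)[:,:,::-1]
cv2.imwrite('pics/w1b.png',cv2.resize(im,None,fx=1.5,fy=1.5,interpolation=cv2.INTER_CUBIC))
```

```text
0.2 [ 0.12548793 -0.4838293   0.24803027] [[ 0.968  0.251 -0.   ]
 [ 0.251 -0.968  0.001]
 [-0.    -0.001 -1.   ]] [ 0.15538457  0.05713907 -0.42836073]
```

View pics/w1b.png

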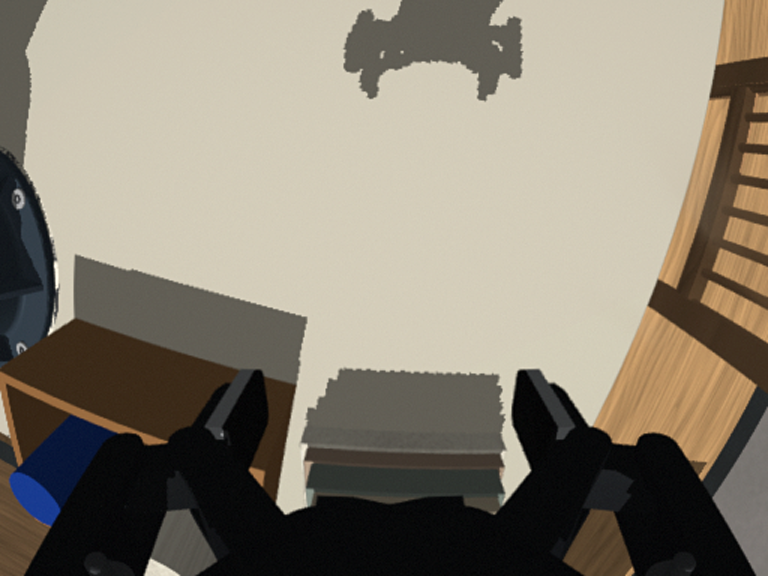

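The move was refused with "bad value", so nothing moved. I'll try rounder numbers.

drive_tool([
  {"tx": 0.05, "ty": -0.025, "tz": 0.005, "wz": 0.03, "gripper": 0.0},
])

```text
$.targets[0]: bad value
```

drive_tool([
  {"tx": 0.05, "ty": -0.025, "tz": 0.005, "wx": 0.0, "wy": 0.0, "wz": 0.03, "gripper": 0.0},
])

```text
t: 0.3
eef_pos: [0.1611, -0.4533, 0.2436]
eef_rot: [[0.976, 0.217, -0.001], [0.217, -0.976, -0.001], [-0.001, 0.001, -1.0]]
force: [2.5, 0.1, -0.2]
opening: 1.003
```

All seven fields are required in each row. Continuing.

drive_tool([
  {"tx": 0.376, "ty": -0.197, "tz": 0.043, "wx": 0, "wy": 0, "wz": 0.215, "gripper": 0},
  {"tx": 0.376, "ty": -0.197, "tz": 0.043, "wx": 0, "wy": 0, "wz": 0.215, "gripper": 0},
  {"tx": 0.376, "ty": -0.197, "tz": 0.043, "wx": 0, "wy": 0, "wz": 0.215, "gripper": 0},
  {"tx": 0.376, "ty": -0.197, "tz": 0.043, "wx": 0, "wy": 0, "wz": 0.215, "gripper": 0},
  {"tx": 0.376, "ty": -0.197, "tz": 0.043, "wx": 0, "wy": 0, "wz": 0.215, "gripper": 0},
  {"tx": 0.376, "ty": -0.197, "tz": 0.043, "wx": 0, "wy": 0, "wz": 0.215, "gripper": 0},
  {"tx": 0.376, "ty": -0.197, "tz": 0.043, "wx": 0, "wy": 0, "wz": 0.215, "gripper": 0},
  {"tx": 0.376, "ty": -0.197, "tz": 0.043, "wx": 0, "wy": 0, "wz": 0.215, "gripper": 0},
  {"tx": 0.376, "ty": -0.197, "tz": 0.043, "wx": 0, "wy": 0, "wz": 0.215, "gripper": 0},
  {"tx": 0.376, "ty": -0.197, "tz": 0.043, "wx": 0, "wy": 0, "wz": 0.215, "gripper": 0},
  {"tx": 0.376, "ty": -0.197, "tz": 0.043, "wx": 0, "wy": 0, "wz": 0.215, "gripper": 0},
  {"tx": 0.376, "ty": -0.197, "tz": 0.043, "wx": 0, "wy": 0, "wz": 0.215, "gripper": 0},
  {"tx": 0.376, "ty": -0.197, "tz": 0.043, "wx": 0, "wy": 0, "wz": 0.215, "gripper": 0},
  {"tx": 0.376, "ty": -0.197, "tz": 0.043, "wx": 0, "wy": 0, "wz": 0.215, "gripper": 0},
])

```text
t: 1.7
eef_pos: [0.4855, -0.1764, 0.2011]
eef_rot: [[1.0, 0.007, 0.0], [0.007, -1.0, -0.0], [0.0, 0.0, -1.0]]
force: [0.0, -0.2, 0.9]
opening: 1.001
```

Run:
```python
from h import *
f=grab('wrist','w2'); s=manip.state();print(s['t'],s['eef_pos'],np.round(s['eef_rot'],3),s['force'])
im=np.clip(f['frame'].astype(float)*1.8,0,255).astype(np.uint8)[:,:,::-1]
cv2.imwrite('pics/w2b.png',cv2.resize(im,None,fx=1.5,fy=1.5,interpolation=cv2.INTER_CUBIC))
```

```text
1.75 [ 0.48561363 -0.17629289  0.20111239] [[ 1.     0.008  0.   ]
 [ 0.008 -1.    -0.   ]
 [ 0.     0.    -1.   ]] [-0.25324451  0.59514042 -0.29662798]
```

View pics/w2b.png

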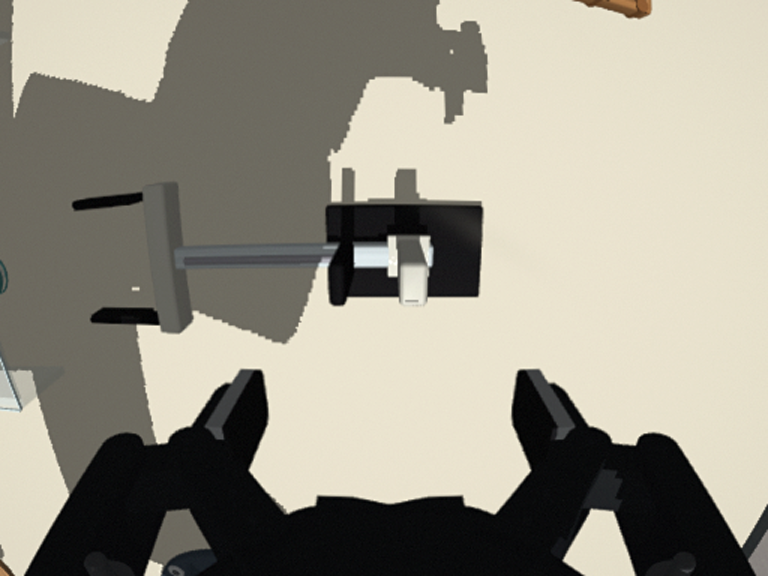

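Run:
```python
from h import *
W=load('w2');T=load('top0');S=load('scene0')
g=lambda U,V:((U+.5)/1.5-.5,(V+.5)/1.5-.5)
for n,q,z in [('foot fl?',(327,205),.005),('foot',(483,203),.005),('foot',(478,296),.005),('foot',(330,297),.005),
 ('grip top nearF',(400,305),.09),('grip top nearR',(427,305),.09),('grip base',(389,236),.03),
 ('trig top near front',(330,304),.09),('trig near back',(346,304),.09),
 ('trig base far',(330,240),.024),
 ('jawtip R',(73,207),.026),('jawtip L',(92,322),.026),('houseR rear',(176,182),.028),('houseL rear',(190,328),.028),('riser corner',(20,409),0)]:
    print(n,np.round(onz(W,*g(*q),z,True),4))
def tr(n,a,b):
    X,e=tri([ray(W,*g(*a),True),b]);print(n,np.round(X,4),np.round(e,4))
t2=lambda U,V:((U+.5)/5-.5+235,(V+.5)/5-.5+180)
s4=lambda U,V:((U+.5)/4-.5+100,(V+.5)/4-.5+180)
tr('jawR',(73,205),ray(T,*t2(45,145)));tr('jawL',(92,322),ray(T,*t2(68,350)))
tr('trig top (scene) front-right corner',(338,304),ray(S,*s4(216,262)))
tr('grip topcentre',(413,295),ray(S,*s4(170,338)))
```

```text
foot fl? [ 0.5262 -0.1302  0.005 ]
foot [ 0.5291 -0.2442  0.005 ]
foot [ 0.4574 -0.2445  0.005 ]
foot [ 0.4557 -0.1306  0.005 ]
grip top nearF [ 0.4798 -0.182   0.09  ]
grip top nearR [ 0.4799 -0.1973  0.09  ]
grip base [ 0.5079 -0.1755  0.03  ]
trig top near front [ 0.48   -0.1423  0.09  ]
trig near back [ 0.4801 -0.1515  0.09  ]
trig base far [ 0.5039 -0.1345  0.024 ]
jawtip R [0.5371 0.0815 0.026 ]
jawtip L [0.4374 0.0801 0.026 ]
houseR rear [ 0.5493 -0.0219  0.028 ]
houseL rear [ 0.4366 -0.0208  0.028 ]
riser corner [0.3086 0.2612 0.    ]
jawR [0.5383 0.0807 0.0264] [0.0005 0.0005]
jawL [0.439  0.0784 0.0285] [0.0007 0.0007]
trig top (scene) front-right corner [ 0.4793 -0.1463  0.0867] [0.0004 0.0004]
grip topcentre [ 0.4878 -0.1879  0.0872] [0.0031 0.0031]
```

Wrist view: grip rear face at (427,305) and trigger front at (330,304) in the 1.5× picture, 55 mm apart as stated. That puts the grip point at (0.492,-0.170) with the heading about 1° left of +y. I'll descend around it, then close to about 52 mm.

drive_tool([
  {"tx": 0.006, "ty": -0.006, "tz": 0.03, "wx": 0, "wy": 0, "wz": -0.009, "gripper": 0},
  {"tx": 0.006, "ty": -0.006, "tz": 0.06, "wx": 0, "wy": 0, "wz": -0.009, "gripper": 0},
  {"tx": 0.006, "ty": -0.006, "tz": 0.09, "wx": 0, "wy": 0, "wz": -0.009, "gripper": 0},
  {"tx": 0.006, "ty": -0.006, "tz": 0.12, "wx": 0, "wy": 0, "wz": -0.009, "gripper": 0},
  {"tx": 0.006, "ty": -0.006, "tz": 0.145, "wx": 0, "wy": 0, "wz": -0.009, "gripper": 0},
  {"tx": 0.006, "ty": -0.006, "tz": 0.145, "wx": 0, "wy": 0, "wz": -0.009, "gripper": 0},
  {"tx": 0.006, "ty": -0.006, "tz": 0.145, "wx": 0, "wy": 0, "wz": -0.009, "gripper": 0},
])

```text
t: 2.45
eef_pos: [0.4919, -0.1699, 0.0565]
eef_rot: [[1.0, 0.017, -0.0], [0.017, -1.0, 0.0], [-0.0, -0.0, -1.0]]
force: [0.2, -0.7, -0.8]
opening: 1.002
```

Run:
```python
from h import *
f=grab('wrist','w3'); s=manip.state();print(s['t'],s['eef_pos'],np.round(s['eef_rot'],3),s['force'])
im=np.clip(f['frame'].astype(float)*1.8,0,255).astype(np.uint8)[:,:,::-1]
cv2.imwrite('pics/w3b.png',cv2.resize(im,None,fx=1.5,fy=1.5,interpolation=cv2.INTER_CUBIC))
```

```text
2.5 [ 0.49247785 -0.17004124  0.05716219] [[ 1.     0.017  0.001]
 [ 0.017 -1.    -0.   ]
 [ 0.001  0.    -1.   ]] [-0.07612619 -0.47383745  0.28487387]
```

View pics/w3b.png

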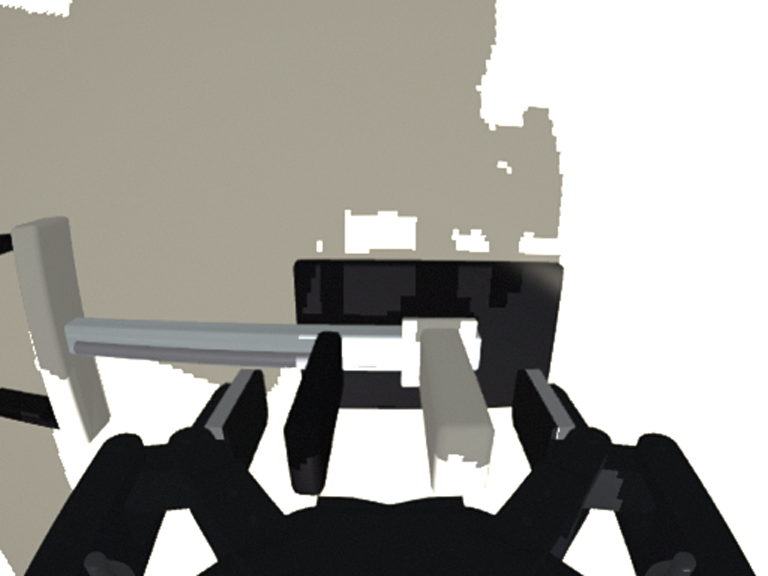

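Grip and trigger are both between the open fingers, with clearance on each side. Closing to the 52 mm hold.

drive_tool([
  {"tx": 0, "ty": 0, "tz": 0, "wx": 0, "wy": 0, "wz": 0, "gripper": 0.2},
  {"tx": 0, "ty": 0, "tz": 0, "wx": 0, "wy": 0, "wz": 0, "gripper": 0.3},
  {"tx": 0, "ty": 0, "tz": 0, "wx": 0, "wy": 0, "wz": 0, "gripper": 0.35},
  {"tx": 0, "ty": 0, "tz": 0, "wx": 0, "wy": 0, "wz": 0, "gripper": 0.388},
  {"tx": 0, "ty": 0, "tz": 0, "wx": 0, "wy": 0, "wz": 0, "gripper": 0.388},
  {"tx": 0, "ty": 0, "tz": 0, "wx": 0, "wy": 0, "wz": 0, "gripper": 0.388},
  {"tx": 0, "ty": 0, "tz": 0, "wx": 0, "wy": 0, "wz": 0, "gripper": 0.388},
], newtons=30)

```text
t: 3.2
eef_pos: [0.4928, -0.1711, 0.0574]
eef_rot: [[1.0, 0.017, 0.002], [0.017, -1.0, -0.003], [0.002, 0.003, -1.0]]
force: [-3.6, -8.7, 14.8]
opening: 0.612
```

Run:
```python
from h import *
f=grab('top','t3'); s=manip.state();print(s['t'],s['eef_pos'],np.round(s['eef_rot'],3),s['force'],s['opening'],s['joint_positions'])
im=np.clip(f['frame'].astype(float)*1.6,0,255).astype(np.uint8)[120:310,110:390,::-1]
cv2.imwrite('pics/t3b.png',cv2.resize(im,None,fx=2.8,fy=2.8,interpolation=cv2.INTER_CUBIC))
```

```text
3.25 [ 0.49281107 -0.17106017  0.05741124] [[ 1.     0.017  0.002]
 [ 0.017 -1.    -0.003]
 [ 0.002  0.003 -1.   ]] [-4.32312796 -9.17521584 15.28917163] 0.6125058613038885 [-3.32875838e-01  3.70481823e-01 -3.24649357e-01  8.72582981e-01
 -2.13656449e-03  2.79178169e+00]
```

View pics/t3b.png

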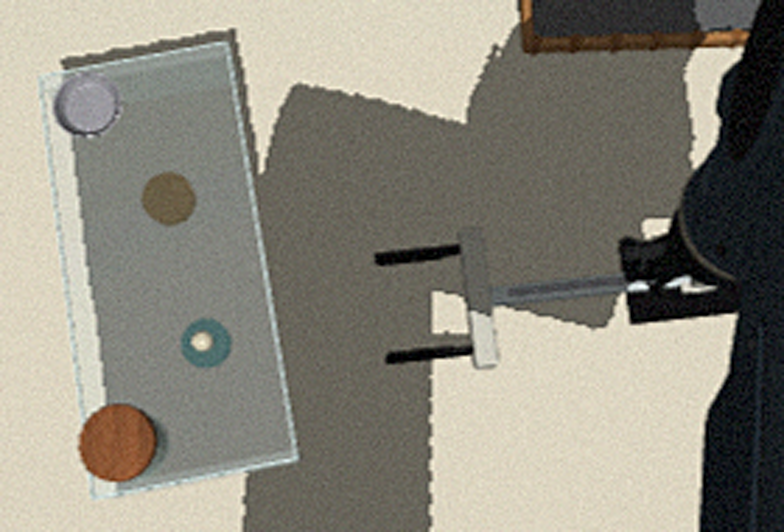

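The hold is at opening 0.612 (52 mm) and the jaws have narrowed a little. There is 15 N of down-press on the foot, so I'll ease up 1 mm. I'll also swing the heading 4° to match the riser and stage in front of the mouth, in line with the pacifier.

drive_tool([
  {"tx": 0, "ty": 0, "tz": -0.001, "wx": 0, "wy": 0, "wz": 0, "gripper": 0.388},
  {"tx": 0.002, "ty": -0.006, "tz": -0.001, "wx": 0, "wy": 0, "wz": -0.01, "gripper": 0.388},
  {"tx": 0.004, "ty": -0.012, "tz": -0.001, "wx": 0, "wy": 0, "wz": -0.02, "gripper": 0.388},
  {"tx": 0.006, "ty": -0.018, "tz": -0.001, "wx": 0, "wy": 0, "wz": -0.03, "gripper": 0.388},
  {"tx": 0.008, "ty": -0.024, "tz": -0.001, "wx": 0, "wy": 0, "wz": -0.04, "gripper": 0.388},
  {"tx": 0.01, "ty": -0.03, "tz": -0.001, "wx": 0, "wy": 0, "wz": -0.05, "gripper": 0.388},
  {"tx": 0.012, "ty": -0.036, "tz": -0.001, "wx": 0, "wy": 0, "wz": -0.06, "gripper": 0.388},
  {"tx": 0.014, "ty": -0.04, "tz": -0.001, "wx": 0, "wy": 0, "wz": -0.07, "gripper": 0.388},
  {"tx": 0.0155, "ty": -0.044, "tz": -0.001, "wx": 0, "wy": 0, "wz": -0.074, "gripper": 0.388},
  {"tx": 0.0155, "ty": -0.044, "tz": -0.001, "wx": 0, "wy": 0, "wz": -0.074, "gripper": 0.388},
  {"tx": 0.0155, "ty": -0.044, "tz": -0.001, "wx": 0, "wy": 0, "wz": -0.074, "gripper": 0.388},
])

```text
t: 4.35
eef_pos: [0.5073, -0.1251, 0.0575]
eef_rot: [[0.996, 0.093, 0.001], [0.093, -0.996, -0.0], [0.001, 0.0, -1.0]]
force: [-0.4, -0.4, 7.5]
opening: 0.61
```

Run:
```python
from h import *
f=grab('top','t4');g=grab('scene','s4'); s=manip.state();print(s['t'],s['eef_pos'],np.round(s['eef_rot'],3),s['force'],s['opening'],s['joint_positions'][5])
im=np.clip(f['frame'].astype(float)*1.6,0,255).astype(np.uint8)[120:300,110:340,::-1]
cv2.imwrite('pics/t4b.png',cv2.resize(im,None,fx=3,fy=3,interpolation=cv2.INTER_CUBIC))
for k,F in(('top',f),('scene',g)):
    hsv=cv2.cvtColor(F['frame'],cv2.COLOR_RGB2HSV)
    m=cv2.inRange(hsv,(80,90,40),(100,255,255)); n,l,st,c=cv2.connectedComponentsWithStats(m)
    for i in range(1,n):
        if st[i,4]>15: print(k,st[i],c[i],onz(F,*c[i],.0125))
    m=cv2.inRange(hsv,(14,100,30),(28,255,255)); n,l,st,c=cv2.connectedComponentsWithStats(m)
    for i in range(1,n):
        if st[i,4]>60 and 100<c[i][1]<260: print(k,'tin?',st[i],c[i],onz(F,*c[i],.015))
```

```text
4.45 [ 0.50727941 -0.12507361  0.05750873] [[ 0.996  0.092  0.001]
 [ 0.092 -0.996 -0.   ]
 [ 0.001  0.    -1.   ]] [-0.37454173  0.7968862   7.09997718] 0.6165939308191655 2.8072114542810884
top tin? [295 106  46  33 235] [311.89361702 130.13617021] [ 0.7241124  -0.10900167  0.015     ]
scene [260 159  15   8  62] [266.30645161 163.61290323] [0.4769907 0.2254127 0.0125   ]
scene tin? [316 174  18  11 136] [323.98529412 179.16176471] [0.60982528 0.23799018 0.015     ]
```

View pics/t4b.png

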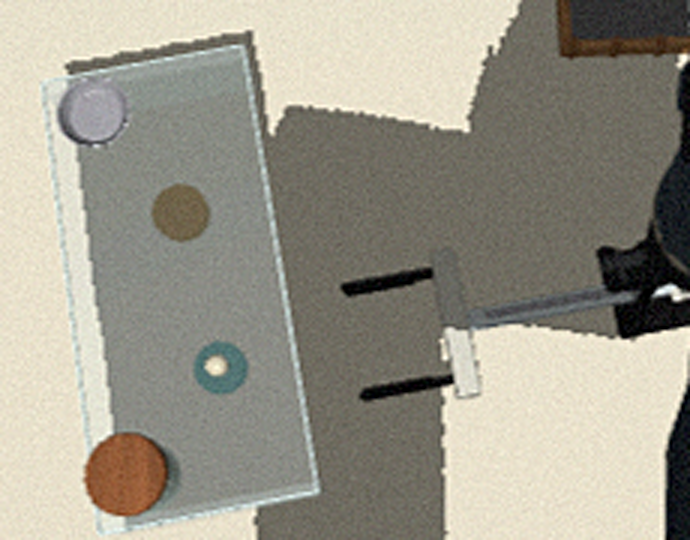

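Run:
```python
from h import *
T=load('t4')
g=lambda U,V:((U+.5)/3-.5+110,(V+.5)/3-.5+120)
for n,q,z in [('tipR in',(343,294),.026),('tipR out',(342,284),.026),('tipL out',(361,400),.026),('tipL in',(360,391),.026),('baseR',(432,273),.026),('baseL',(452,381),.026),('hR',(455,250),.028),('hL',(480,395),.028),('pac',(220,367),.0125),('pac l',(193,367),.0125),('pac r',(248,367),.0125),('pac t',(221,341),.0125),('pac b',(221,394),.0125)]:
    print(n,np.round(onz(T,*g(*q),z),4))
p=onz(T,*g(220,367),.0125)[:2]
h=np.array([-.092,.9958]);y=np.array([-.9958,-.092])
tip=(onz(T,*g(343,294),.026)+onz(T,*g(360,391),.026))[:2]/2
tcp=np.array([.5073,-.1251])
print('lateral tip->pac',(p-tip)@y,'along',(p-tip)@h,'tcp->pac lat',(p-tcp)@y,(p-tcp)@h)
```

```text
tipR in [0.5206 0.1289 0.026 ]
tipR out [0.5287 0.129  0.026 ]
tipL out [0.4361 0.1217 0.026 ]
tipL in [0.4431 0.1219 0.026 ]
baseR [0.5306 0.0571 0.026 ]
baseL [0.4439 0.0499 0.026 ]
hR [0.547  0.0372 0.028 ]
hL [0.4308 0.0295 0.028 ]
pac [0.4742 0.2313 0.0125]
pac l [0.4763 0.2526 0.0125]
pac r [0.472  0.2092 0.0125]
pac t [0.4948 0.2293 0.0125]
pac b [0.4529 0.2317 0.0125]
lateral tip->pac -0.0021138761727782095 along 0.10616137932024454 tcp->pac lat 0.0001735182230566603 0.35792009122204455
```

Jaw midline is within 2 mm of the pacifier, with 138–140 mm left to advance. Sliding in slowly, straight along the riser axis.

drive_tool([
  {"tx": 0.001, "ty": -0.01, "tz": 0, "wx": 0, "wy": 0, "wz": 0, "gripper": 0.388},
  {"tx": 0.001, "ty": -0.02, "tz": 0, "wx": 0, "wy": 0, "wz": 0, "gripper": 0.388},
  {"tx": 0.001, "ty": -0.03, "tz": 0, "wx": 0, "wy": 0, "wz": 0, "gripper": 0.388},
  {"tx": 0.001, "ty": -0.04, "tz": 0, "wx": 0, "wy": 0, "wz": 0, "gripper": 0.388},
  {"tx": 0.001, "ty": -0.05, "tz": 0, "wx": 0, "wy": 0, "wz": 0, "gripper": 0.388},
  {"tx": 0.001, "ty": -0.06, "tz": 0, "wx": 0, "wy": 0, "wz": 0, "gripper": 0.388},
  {"tx": 0.001, "ty": -0.07, "tz": 0, "wx": 0, "wy": 0, "wz": 0, "gripper": 0.388},
  {"tx": 0.001, "ty": -0.08, "tz": 0, "wx": 0, "wy": 0, "wz": 0, "gripper": 0.388},
  {"tx": 0.001, "ty": -0.09, "tz": 0, "wx": 0, "wy": 0, "wz": 0, "gripper": 0.388},
  {"tx": 0.001, "ty": -0.095, "tz": 0, "wx": 0, "wy": 0, "wz": 0, "gripper": 0.388},
  {"tx": 0.001, "ty": -0.095, "tz": 0, "wx": 0, "wy": 0, "wz": 0, "gripper": 0.388},
])

```text
t: 5.55
eef_pos: [0.4994, -0.0298, 0.0575]
eef_rot: [[0.996, 0.093, 0.001], [0.093, -0.996, 0.0], [0.001, -0.0, -1.0]]
force: [-0.1, 2.5, 8.0]
opening: 0.611
```

Run:
```python
from h import *
f=grab('top','t5'); s=manip.state();print(s['t'],s['eef_pos'],np.round(s['eef_rot'],3),s['force'],s['opening'],s['joint_positions'][5])
im=np.clip(f['frame'].astype(float)*1.6,0,255).astype(np.uint8)[120:300,110:340,::-1]
cv2.imwrite('pics/t5b.png',cv2.resize(im,None,fx=3,fy=3,interpolation=cv2.INTER_CUBIC))
```

```text
5.6 [ 0.49938246 -0.02976196  0.05743847] [[ 0.996  0.093  0.001]
 [ 0.093 -0.996  0.001]
 [ 0.001 -0.001 -1.   ]] [-0.52364893  3.08462067  7.47855348] 0.6145280141568306 2.988595740104
```

View pics/t5b.png

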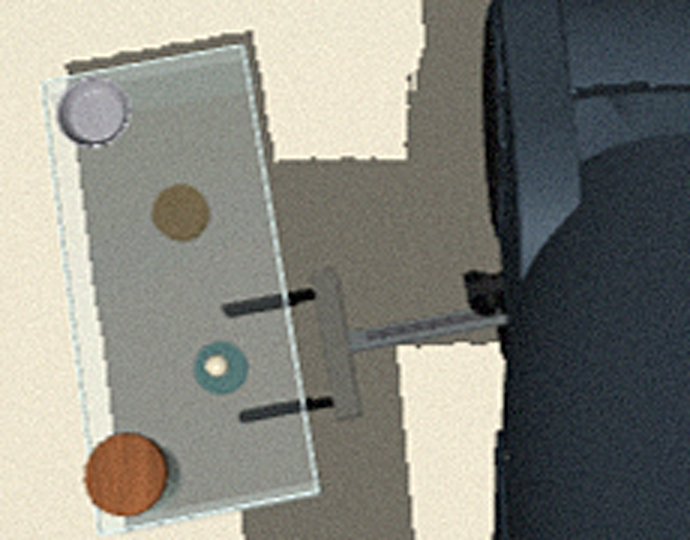

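Jaws are passing either side of the pacifier (220,367), nearly centred, with the tin (181,212) well clear. The last 44 mm next.

drive_tool([
  {"tx": 0, "ty": -0.008, "tz": 0, "wx": 0, "wy": 0, "wz": 0, "gripper": 0.388},
  {"tx": 0, "ty": -0.016, "tz": 0, "wx": 0, "wy": 0, "wz": 0, "gripper": 0.388},
  {"tx": 0, "ty": -0.024, "tz": 0, "wx": 0, "wy": 0, "wz": 0, "gripper": 0.388},
  {"tx": 0, "ty": -0.032, "tz": 0, "wx": 0, "wy": 0, "wz": 0, "gripper": 0.388},
  {"tx": 0, "ty": -0.039, "tz": 0, "wx": 0, "wy": 0, "wz": 0, "gripper": 0.388},
  {"tx": 0, "ty": -0.044, "tz": 0, "wx": 0, "wy": 0, "wz": 0, "gripper": 0.388},
  {"tx": 0, "ty": -0.044, "tz": 0, "wx": 0, "wy": 0, "wz": 0, "gripper": 0.388},
  {"tx": 0, "ty": -0.044, "tz": 0, "wx": 0, "wy": 0, "wz": 0, "gripper": 0.388},
])

```text
t: 6.4
eef_pos: [0.4953, 0.0139, 0.0575]
eef_rot: [[0.996, 0.093, 0.001], [0.093, -0.996, 0.001], [0.001, -0.001, -1.0]]
force: [-1.1, 2.4, 7.6]
opening: 0.613
```

Run:
```python
from h import *
f=grab('top','t6'); s=manip.state();print(s['t'],s['eef_pos'],np.round(s['eef_rot'],3),s['force'],s['opening'],s['joint_positions'][5])
im=np.clip(f['frame'].astype(float)*1.6,0,255).astype(np.uint8)[120:300,110:340,::-1]
cv2.imwrite('pics/t6b.png',cv2.resize(im,None,fx=3,fy=3,interpolation=cv2.INTER_CUBIC))
```

```text
6.45 [0.49533918 0.01395902 0.05745746] [[ 0.996  0.093  0.001]
 [ 0.093 -0.996  0.001]
 [ 0.001 -0.001 -1.   ]] [0.10068299 2.82957476 7.05872492] 0.6144432260829721 3.0764279090816653
```

View pics/t6b.png

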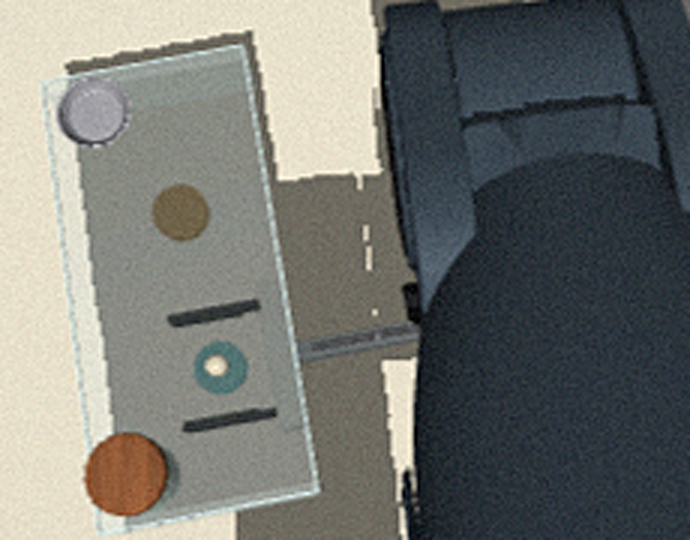

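The pacifier is centred: gaps of 21 and 22 px to the jaws at rows 320 and 416. Squeezing slowly.

drive_tool([
  {"tx": 0, "ty": 0, "tz": 0, "wx": 0, "wy": 0, "wz": 0, "gripper": 0.41},
  {"tx": 0, "ty": 0, "tz": 0, "wx": 0, "wy": 0, "wz": 0, "gripper": 0.43},
  {"tx": 0, "ty": 0, "tz": 0, "wx": 0, "wy": 0, "wz": 0, "gripper": 0.45},
  {"tx": 0, "ty": 0, "tz": 0, "wx": 0, "wy": 0, "wz": 0, "gripper": 0.465},
  {"tx": 0, "ty": 0, "tz": 0, "wx": 0, "wy": 0, "wz": 0, "gripper": 0.475},
  {"tx": 0, "ty": 0, "tz": 0, "wx": 0, "wy": 0, "wz": 0, "gripper": 0.485},
  {"tx": 0, "ty": 0, "tz": 0, "wx": 0, "wy": 0, "wz": 0, "gripper": 0.5},
  {"tx": 0, "ty": 0, "tz": 0, "wx": 0, "wy": 0, "wz": 0, "gripper": 0.52},
  {"tx": 0, "ty": 0, "tz": 0, "wx": 0, "wy": 0, "wz": 0, "gripper": 0.52},
  {"tx": 0, "ty": 0, "tz": 0, "wx": 0, "wy": 0, "wz": 0, "gripper": 0.52},
], newtons=30)

```text
t: 7.45
eef_pos: [0.4963, 0.0113, 0.0588]
eef_rot: [[0.996, 0.091, 0.003], [0.091, -0.996, -0.004], [0.003, 0.005, -1.0]]
force: [-4.9, -21.6, 30.0]
opening: 0.505
```

Run:
```python
from h import *
f=grab('top','t7'); s=manip.state();print(s['t'],s['eef_pos'],np.round(s['eef_rot'],3),s['force'],s['opening'],s['opening']*85,s['joint_positions'][5])
im=np.clip(f['frame'].astype(float)*1.6,0,255).astype(np.uint8)[120:300,110:340,::-1]
cv2.imwrite('pics/t7b.png',cv2.resize(im,None,fx=3,fy=3,interpolation=cv2.INTER_CUBIC))
```

```text
7.5 [0.49626557 0.01133805 0.05876803] [[ 0.996  0.091  0.003]
 [ 0.091 -0.996 -0.004]
 [ 0.003  0.005 -1.   ]] [ -5.38636197 -20.77501029  30.17916445] 0.5107268065752137 43.41177855889317 3.076355079522625
```

View pics/t7b.png

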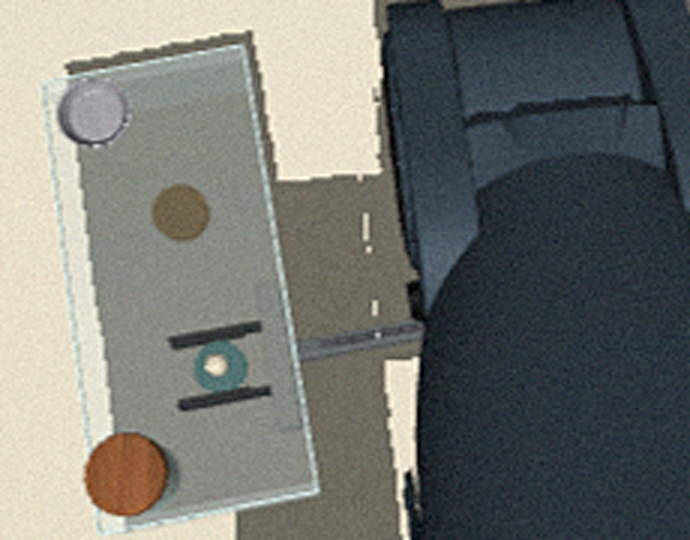

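The fingers stopped at 43–44 mm and the jaws are closed on the shield (rows 334–398 around 220,366). The foot is being pressed with 30 N, so I'll ease up 2 mm and then draw straight out.

drive_tool([
  {"tx": 0, "ty": 0, "tz": -0.001, "wx": 0, "wy": 0, "wz": 0, "gripper": 0.52},
  {"tx": 0, "ty": 0, "tz": -0.002, "wx": 0, "wy": 0, "wz": 0, "gripper": 0.52},
  {"tx": 0, "ty": 0.003, "tz": -0.002, "wx": 0, "wy": 0, "wz": 0, "gripper": 0.52},
  {"tx": 0, "ty": 0.007, "tz": -0.002, "wx": 0, "wy": 0, "wz": 0, "gripper": 0.52},
  {"tx": 0, "ty": 0.012, "tz": -0.002, "wx": 0, "wy": 0, "wz": 0, "gripper": 0.52},
  {"tx": 0, "ty": 0.018, "tz": -0.002, "wx": 0, "wy": 0, "wz": 0, "gripper": 0.52},
  {"tx": 0, "ty": 0.024, "tz": -0.002, "wx": 0, "wy": 0, "wz": 0, "gripper": 0.52},
  {"tx": 0, "ty": 0.03, "tz": -0.002, "wx": 0, "wy": 0, "wz": 0, "gripper": 0.52},
  {"tx": 0, "ty": 0.036, "tz": -0.002, "wx": 0, "wy": 0, "wz": 0, "gripper": 0.52},
  {"tx": 0, "ty": 0.04, "tz": -0.002, "wx": 0, "wy": 0, "wz": 0, "gripper": 0.52},
])

```text
t: 8.5
eef_pos: [0.4988, -0.026, 0.0591]
eef_rot: [[0.996, 0.093, 0.001], [0.093, -0.996, 0.002], [0.001, -0.002, -1.0]]
force: [-0.8, 7.3, 7.8]
opening: 0.498
```

Run:
```python
from h import *
f=grab('top','t8'); s=manip.state();print(s['t'],s['eef_pos'],np.round(s['eef_rot'],3),s['force'],s['opening'],s['opening']*85,s['joint_positions'][5])
im=np.clip(f['frame'].astype(float)*1.6,0,255).astype(np.uint8)[120:300,110:340,::-1]
cv2.imwrite('pics/t8b.png',cv2.resize(im,None,fx=3,fy=3,interpolation=cv2.INTER_CUBIC))
```

```text
8.55 [ 0.49885655 -0.02647139  0.05913686] [[ 0.996  0.092  0.001]
 [ 0.092 -0.996  0.002]
 [ 0.001 -0.002 -1.   ]] [0.09216232 3.44612882 8.02936593] 0.499427358452414 42.45132546845519 2.9950188966094524
```

View pics/t8b.png

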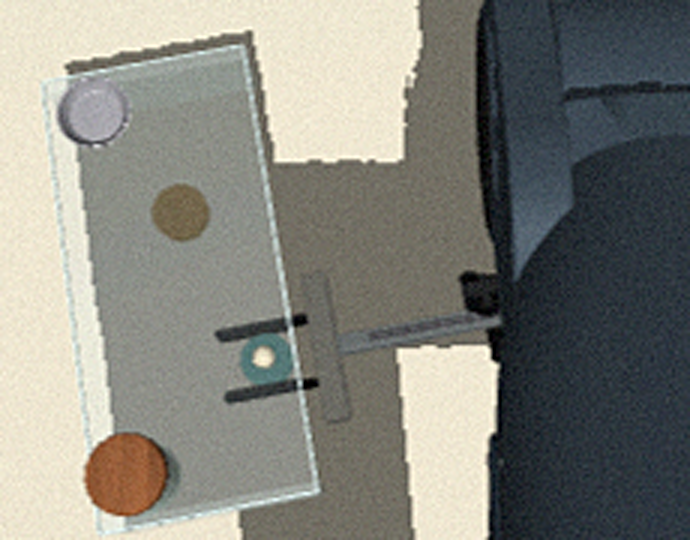

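The pacifier follows upright between the jaws, now at (266,358). Continuing the pull, about 128 mm more.

drive_tool([
  {"tx": 0, "ty": 0.006, "tz": 0, "wx": 0, "wy": 0, "wz": 0, "gripper": 0.52},
  {"tx": 0, "ty": 0.013, "tz": 0, "wx": 0, "wy": 0, "wz": 0, "gripper": 0.52},
  {"tx": 0, "ty": 0.021, "tz": 0, "wx": 0, "wy": 0, "wz": 0, "gripper": 0.52},
  {"tx": 0, "ty": 0.029, "tz": 0, "wx": 0, "wy": 0, "wz": 0, "gripper": 0.52},
  {"tx": 0, "ty": 0.037, "tz": 0, "wx": 0, "wy": 0, "wz": 0, "gripper": 0.52},
  {"tx": 0, "ty": 0.045, "tz": 0, "wx": 0, "wy": 0, "wz": 0, "gripper": 0.52},
  {"tx": 0, "ty": 0.053, "tz": 0, "wx": 0, "wy": 0, "wz": 0, "gripper": 0.52},
  {"tx": 0, "ty": 0.061, "tz": 0, "wx": 0, "wy": 0, "wz": 0, "gripper": 0.52},
  {"tx": 0, "ty": 0.069, "tz": 0, "wx": 0, "wy": 0, "wz": 0, "gripper": 0.52},
  {"tx": 0, "ty": 0.077, "tz": 0, "wx": 0, "wy": 0, "wz": 0, "gripper": 0.52},
  {"tx": 0, "ty": 0.085, "tz": 0, "wx": 0, "wy": 0, "wz": 0, "gripper": 0.52},
  {"tx": 0, "ty": 0.093, "tz": 0, "wx": 0, "wy": 0, "wz": 0, "gripper": 0.52},
  {"tx": 0, "ty": 0.1, "tz": 0, "wx": 0, "wy": 0, "wz": 0, "gripper": 0.52},
  {"tx": 0, "ty": 0.107, "tz": 0, "wx": 0, "wy": 0, "wz": 0, "gripper": 0.52},
  {"tx": 0, "ty": 0.114, "tz": 0, "wx": 0, "wy": 0, "wz": 0, "gripper": 0.52},
  {"tx": 0, "ty": 0.12, "tz": 0, "wx": 0, "wy": 0, "wz": 0, "gripper": 0.52},
  {"tx": 0, "ty": 0.123, "tz": 0, "wx": 0, "wy": 0, "wz": 0, "gripper": 0.52},
  {"tx": 0, "ty": 0.123, "tz": 0, "wx": 0, "wy": 0, "wz": 0, "gripper": 0.52},
  {"tx": 0, "ty": 0.123, "tz": 0, "wx": 0, "wy": 0, "wz": 0, "gripper": 0.52},
])

```text
t: 10.45
eef_pos: [0.5101, -0.1488, 0.0591]
eef_rot: [[0.996, 0.092, 0.001], [0.092, -0.996, 0.001], [0.001, -0.001, -1.0]]
force: [-1.1, 2.3, 9.5]
opening: 0.496
```

Run:
```python
from h import *
f=grab('top','t9');g=grab('scene','s9'); s=manip.state();print(s['t'],s['eef_pos'],np.round(s['eef_rot'],3),s['force'],s['opening'],s['opening']*85)
im=np.clip(f['frame'].astype(float)*1.6,0,255).astype(np.uint8)[120:300,110:340,::-1]
cv2.imwrite('pics/t9b.png',cv2.resize(im,None,fx=3,fy=3,interpolation=cv2.INTER_CUBIC))
im=np.clip(g['frame'].astype(float)*1.4,0,255).astype(np.uint8)[80:280,160:400,::-1]
cv2.imwrite('pics/s9b.png',cv2.resize(im,None,fx=3,fy=3,interpolation=cv2.INTER_CUBIC))
```

```text
10.55 [ 0.51013135 -0.14874587  0.05913914] [[ 0.996  0.092  0.001]
 [ 0.092 -0.996  0.001]
 [ 0.001 -0.001 -1.   ]] [-0.10742147  1.16303346  8.58417948] 0.4971611462491469 42.25869743117749
```

View pics/t9b.png

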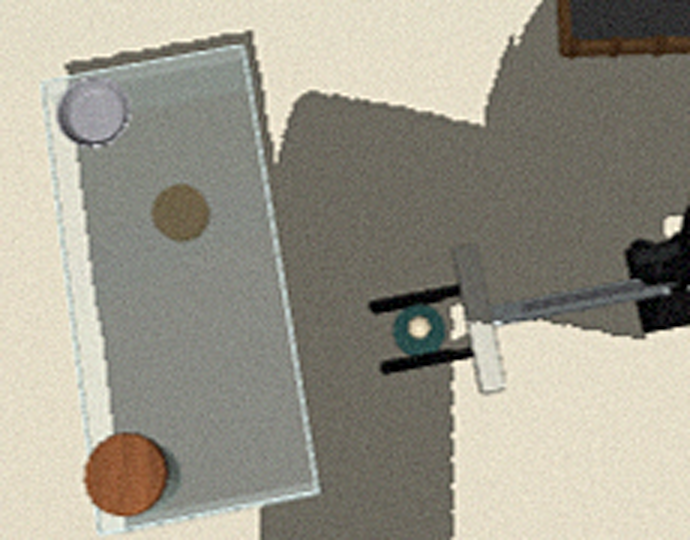

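View pics/s9b.png

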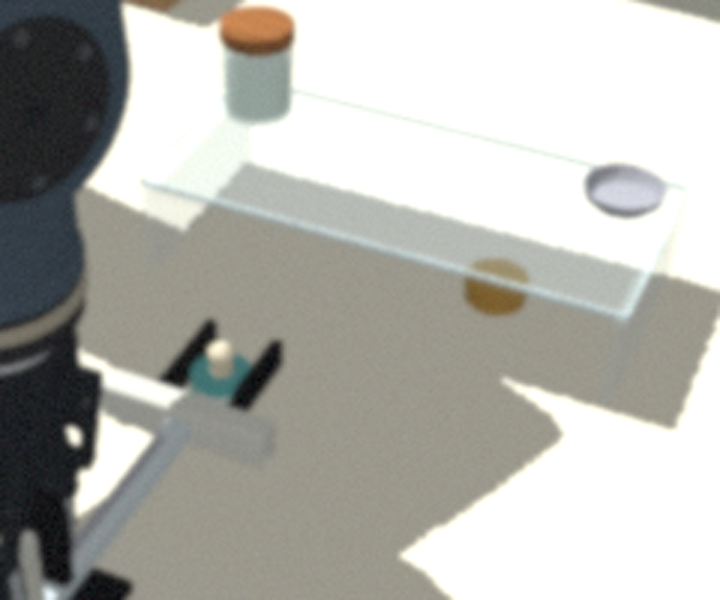

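Pacifier is out and upright at (419,329) top and (220,365) scene. The tin is unmoved at (181,212). Measuring its distance from the front.

Run:
```python
from h import *
T=load('t9');S=load('s9')
g=lambda U,V:((U+.5)/3-.5+110,(V+.5)/3-.5+120)
k=lambda U,V:((U+.5)/3-.5+160,(V+.5)/3-.5+80)
X,e=tri([ray(T,*g(419,327)),ray(S,*k(220,348))]);print('nipple',X,e)
p=onz(T,*g(419,330),.0125)
h=np.array([-.092,.9958])
a=onz(T,*g(318,491),.078);b=onz(T,*g(244,47),.078);m=(a+b)/2
c,_=tri([ray(T,*g(318,491)),ray(S,*k(147,183))]);d,_=tri([ray(T,*g(244,47)),ray(S,*k(627,316))])
print(p,m,c,d,'depth',(p-m)[:2]@h,(X-(c+d)/2)[:2]@h)
```

```text
nipple [0.48784361 0.07213469 0.03566798] [np.float64(0.000988985524438101), np.float64(0.0009889855244380652)]
[0.48827086 0.07171282 0.0125    ] [0.54170294 0.17164745 0.078     ] [0.37069317 0.15782663 0.07392116] [0.71621741 0.18831896 0.07787291] depth -0.09459915184719882 -0.09539788821298022
```

It stands 95 mm out. I'll pull 7 mm more, then release gradually.

drive_tool([
  {"tx": 0, "ty": 0.003, "tz": 0, "wx": 0, "wy": 0, "wz": 0, "gripper": 0.52},
  {"tx": 0, "ty": 0.006, "tz": 0, "wx": 0, "wy": 0, "wz": 0, "gripper": 0.52},
  {"tx": 0, "ty": 0.007, "tz": 0, "wx": 0, "wy": 0, "wz": 0, "gripper": 0.52},
  {"tx": 0, "ty": 0.007, "tz": 0, "wx": 0, "wy": 0, "wz": 0, "gripper": 0.52},
  {"tx": 0, "ty": 0.007, "tz": 0, "wx": 0, "wy": 0, "wz": 0, "gripper": 0.49},
  {"tx": 0, "ty": 0.007, "tz": 0, "wx": 0, "wy": 0, "wz": 0, "gripper": 0.47},
  {"tx": 0, "ty": 0.007, "tz": 0, "wx": 0, "wy": 0, "wz": 0, "gripper": 0.45},
  {"tx": 0, "ty": 0.007, "tz": 0, "wx": 0, "wy": 0, "wz": 0, "gripper": 0.43},
  {"tx": 0, "ty": 0.007, "tz": 0, "wx": 0, "wy": 0, "wz": 0, "gripper": 0.41},
  {"tx": 0, "ty": 0.007, "tz": 0, "wx": 0, "wy": 0, "wz": 0, "gripper": 0.39},
  {"tx": 0, "ty": 0.007, "tz": 0, "wx": 0, "wy": 0, "wz": 0, "gripper": 0.37},
  {"tx": 0, "ty": 0.007, "tz": 0, "wx": 0, "wy": 0, "wz": 0, "gripper": 0.35},
  {"tx": 0, "ty": 0.007, "tz": 0, "wx": 0, "wy": 0, "wz": 0, "gripper": 0.33},
  {"tx": 0, "ty": 0.007, "tz": 0, "wx": 0, "wy": 0, "wz": 0, "gripper": 0.3},
  {"tx": 0, "ty": 0.007, "tz": 0, "wx": 0, "wy": 0, "wz": 0, "gripper": 0.2},
  {"tx": 0, "ty": 0.007, "tz": 0, "wx": 0, "wy": 0, "wz": 0, "gripper": 0.1},
  {"tx": 0, "ty": 0.007, "tz": 0, "wx": 0, "wy": 0, "wz": 0, "gripper": 0},
  {"tx": 0, "ty": 0.007, "tz": 0, "wx": 0, "wy": 0, "wz": 0, "gripper": 0},
  {"tx": 0, "ty": 0.007, "tz": 0, "wx": 0, "wy": 0, "wz": 0, "gripper": 0},
])

```text
t: 12.45
eef_pos: [0.5105, -0.1562, 0.0588]
eef_rot: [[0.996, 0.092, -0.0], [0.092, -0.996, -0.0], [-0.0, 0.0, -1.0]]
force: [0.2, -0.3, -0.3]
opening: 0.998
```

Run:
```python
from h import *
f=grab('wrist','w10'); s=manip.state();print(s['t'],s['eef_pos'],np.round(s['eef_rot'],3),s['force'],s['opening'])
im=np.clip(f['frame'].astype(float)*1.8,0,255).astype(np.uint8)[:,:,::-1]
cv2.imwrite('pics/w10b.png',cv2.resize(im,None,fx=1.5,fy=1.5,interpolation=cv2.INTER_CUBIC))
```

```text
12.5 [ 0.51045078 -0.15616722  0.05883738] [[ 0.996  0.092 -0.   ]
 [ 0.092 -0.996  0.   ]
 [-0.    -0.    -1.   ]] [ 0.09754153 -0.3454369   0.12429385] 1.001640472282713
```

View pics/w10b.png

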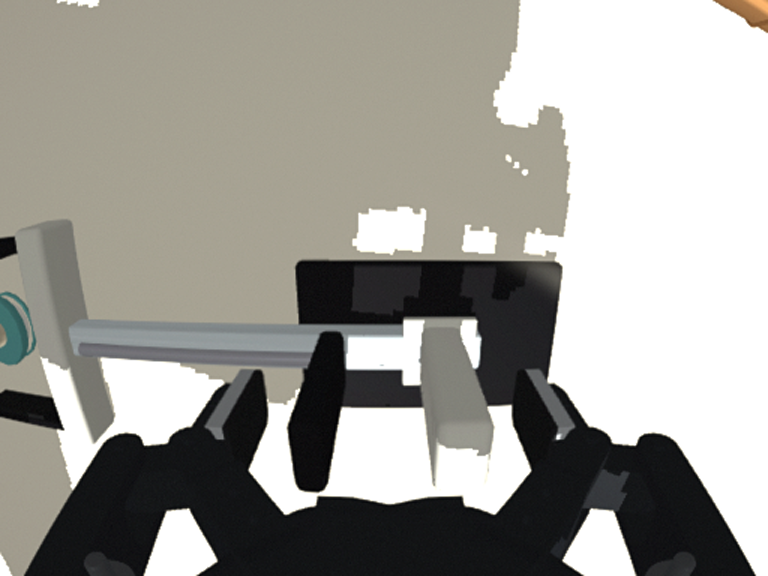

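Trigger released, clear of both fingers, and forces are zero. Lifting straight off.

drive_tool([
  {"tx": 0, "ty": 0, "tz": -0.02, "wx": 0, "wy": 0, "wz": 0, "gripper": 0},
  {"tx": 0, "ty": 0, "tz": -0.05, "wx": 0, "wy": 0, "wz": 0, "gripper": 0},
  {"tx": 0, "ty": 0, "tz": -0.09, "wx": 0, "wy": 0, "wz": 0, "gripper": 0},
  {"tx": 0, "ty": 0, "tz": -0.13, "wx": 0, "wy": 0, "wz": 0, "gripper": 0},
  {"tx": 0, "ty": 0.04, "tz": -0.17, "wx": 0, "wy": 0, "wz": 0, "gripper": 0},
  {"tx": 0, "ty": 0.08, "tz": -0.18, "wx": 0, "wy": 0, "wz": 0, "gripper": 0},
  {"tx": 0, "ty": 0.12, "tz": -0.18, "wx": 0, "wy": 0, "wz": 0, "gripper": 0},
  {"tx": 0, "ty": 0.15, "tz": -0.18, "wx": 0, "wy": 0, "wz": 0, "gripper": 0},
  {"tx": 0, "ty": 0.15, "tz": -0.18, "wx": 0, "wy": 0, "wz": 0, "gripper": 0},
  {"tx": 0, "ty": 0.15, "tz": -0.18, "wx": 0, "wy": 0, "wz": 0, "gripper": 0},
])

```text
t: 13.5
eef_pos: [0.524, -0.3058, 0.2384]
eef_rot: [[0.996, 0.091, -0.001], [0.091, -0.996, 0.001], [-0.0, -0.001, -1.0]]
force: [-0.3, 0.7, -0.1]
opening: 1.001
```

Run:
```python
from h import *
f=grab('top','t11');g=grab('scene','s11'); s=manip.state();print(s['t'],s['eef_pos'],s['force'],s['opening'])
im=np.clip(f['frame'].astype(float)*1.6,0,255).astype(np.uint8)[120:300,110:370,::-1]
cv2.imwrite('pics/t11b.png',cv2.resize(im,None,fx=3,fy=3,interpolation=cv2.INTER_CUBIC))
im=np.clip(g['frame'].astype(float)*1.4,0,255).astype(np.uint8)[80:280,120:380,::-1]
cv2.imwrite('pics/s11b.png',cv2.resize(im,None,fx=3,fy=3,interpolation=cv2.INTER_CUBIC))
```

```text
13.6 [ 0.52416561 -0.30473523  0.23882302] [-0.23638262 -0.35970319  0.21861069] 1.0037007920295382
```

View pics/t11b.png

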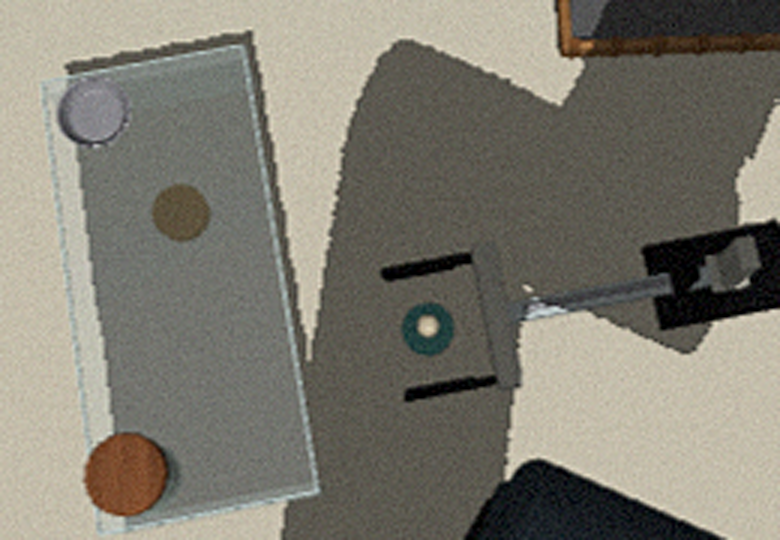

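View pics/s11b.png

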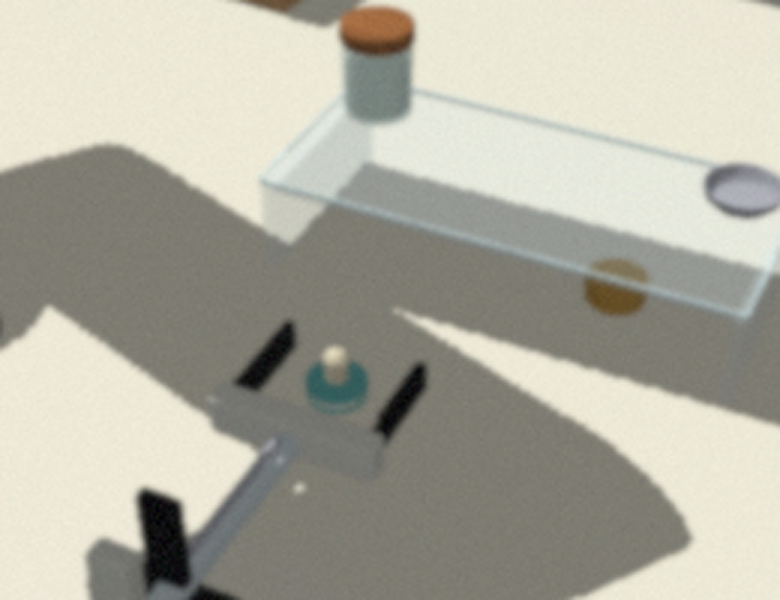

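The pacifier stands nipple up between the reopened jaws at (428,328), about 102 mm in front of the riser. The reacher is level on its foot and the tin is still at (181,212).

Run:
```python
from h import *
T=load('t11');g=lambda U,V:((U+.5)/3-.5+110,(V+.5)/3-.5+120)
p=onz(T,*g(428,329),.0125);print(p,(p[:2]-[.5417,.1716])@np.array([-.092,.9958]),onz(T,*g(181,212),.01))
manip.sign_off()
```

```text
[0.48837313 0.06450342 0.0125    ] -0.10174069976923819 [0.60422661 0.25601728 0.01      ]
the job is handed in; nothing more can be done
```

I drew the pacifier out with the reacher and handed the job in at about 13.6 s. I gripped the reacher by its grip and trigger, slid the open jaws in around the pacifier and squeezed until the fingers stopped at about 43 mm. Then I pulled it straight out, released the trigger slowly and lifted clear.

**Last checks:**
- **Pacifier:** it stands nipple up between the reopened jaws, about 102 mm in front of the riser's front edge.
- **Tin:** it measures at the same place as at the start, (0.604, 0.256).
- **Reacher:** it is level on its foot with the trigger released.
- **Robot:** it touches nothing, and the force reads about zero.

**What failed or disagreed:**
- **Refused moves:** the first two move calls were refused because every row needs all its fields. Nothing moved.
- **Depth:** the pacifier's starting depth measured about 66 mm, against the roughly 75 mm in the text. The 102 mm could therefore be off by a few millimetres.
- **Force:** squeezing pressed the foot down with about 30 N. I eased that to about 8 N by raising the arm 2 mm before pulling.

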